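# Poise the crank level over the coffee mill

### The arm

A 6-joint arm with a two-finger parallel gripper is mounted at the origin on a cart in front of the work surface, level with it; the furniture and walls round the work are solid. World frame = base frame: x ahead of the robot, y to its left, z up, the work surface at z = 0. Lengths are in m, angles in rad, forces in N, time in s.
With the tool pointing down it reaches from about 0.225 to 0.875 m from the base axis. Payload 3.4 kg.
Tool frame: the origin (TCP) lies on the centre line of the jaws, within the pads' length; the fingertips stand 22 mm ahead of it and the grasp point (between the pads) lies 3 mm ahead of it; z points along the fingers, y is the line along which they close (so a half turn about z gives the same grasp; the last joint's range is limited). The gripper opens to 85 mm and grips with 20 to 120 N. Pads are 22 mm wide; open, the fingers measure 114 mm over their backs; the gripper's body (76 mm by 85 mm) begins 54 mm behind the grasp point. The pads swing forward as they close: fully open they stand 13 mm farther back than shut.
Start: joints at [-1.296, 0.276, 1.505, -0, 1.361, -0.121], TCP at [0.222, -0.531, 0.253] pointing down, gripper open.
Joint ranges: [-2.89, 2.89], [-0.75, 2.08], [0.22, 2.7], [-1.18, 4.32], [0.11, 2.71], [-2.7, 2.7]. Speed limits (rad/s): [2.57, 2.57, 3.14, 3.14, 3.14, 3.14].

### API

Orientations are given as a unit quaternion [w, x, y, z].
In Python, from rig import manip, cam, get_state gives the robot as it stands (manip), with the cameras (cam) and the readings as plain functions.
- The arm moves only by the tool pendant, called after "Emit:" in YAML: its name, and indented under it one key for each argument. Schema: {"type":"object","properties":{"rows":{"type":"array","items":{"type":"object","properties":{"d":{"type":"array","items":{"type":"number"},"minItems":3,"maxItems":3},"twist":{"type":"number"}},"additionalProperties":false},"minItems":1,"maxItems":5},"finger_gap":{"type":"number"},"force":{"type":"number"},"only":{"type":"string"},"quiet":{"type":"boolean"},"lines":{"type":"string"}},"required":["rows"],"additionalProperties":false}. rows is a list of rows, 1 to 5 of them, each an object with the fields d (a list: dx, dy, dz in m), twist (a turn about the tool's z in rad); a field left out counts as zero; each row shifts and turns the commanded pose from where the row before left it, along the tool's axes as they then stand; what a row does not reach is not made up. A row lasts 1/12 s, in which the tool goes at most 0.0417 m and 0.125 rad, less where a joint would pass 70% of its speed; a pose out of reach is approached as far as the arm can. finger_gap is the finger opening in m, set as the call begins (left out keeps the last). The fingers move at their own pace and stop on an object; force is the grip in N (left out, the last holds). Time passes only in rows, so rows that do not move let the fingers close. The tool returns the time, the measured TCP pose, the force, the opening and the grip force at its end. only (a regular expression) keeps the lines of the reply that match it, lines (a string "A,B") keeps lines A to B, and quiet returns only ok. Input that does not fit is refused with a message, and nothing moves.
- get_state(): the state, without advancing time (a new reading comes with each control period).
- cam.get_image(name): name is "scene" or "side" or "wrist"; returns a dict with "img" (420x560x3 uint8, red, green, blue), "camera_matrix" (3x3 intrinsics, pixels), "T" (4x4, takes a point from camera to world coordinates); the wrist camera has in their place "hand_eye" (4x4, takes a point from camera to tool coordinates, whose origin is the TCP and whose axes are the flange's). Camera axes: x right, y down, z forward; pixel columns grow to the right and rows downward; lengths in m; the calibration is good to about 2 mm. A picture is of the moment at which its call begins: read the wrist's pose just before it. There is no depth.
- manip.sign_off(): hands the job in; it is judged then, once.
The state is a dict: "clock": time; "qpos": joint angles; "qd": joint speeds; "effort": joint torques, N m; "position": TCP position; "ee_rot": TCP orientation; "contact_force": force on the tool from outside, world axes, zero at the start; "moment": the same for the moment, N m; "width": finger opening in m; "gripper_force": force on a finger pad.
Only numpy, scipy, OpenCV 4.12 (cv2) and the standard library are available. Lean on these libraries where they do the work, as an engineer would, in place of code of your own. Each camera call takes 0.05 s, during which the arm holds its last target. There are 200 camera calls.

### The job

The hand coffee mill beside the hob has lost its crank, which lies on the chopping board. Pick the crank up by its balance point, lift it level off the board, and finish while still holding it: level and still, its hub centred two to four centimetres above the tip of the mill's spindle, and its arm pointing straight out over the drawer side of the mill, ready to be lowered on. Do not let the crank touch the mill, and leave the other things where they are.

Things in the scene. Friction and masses are not known exactly. Their poses are not given: they have to be found in the camera images.
- crank: Loose dark steel crank, about 0.3 kg, lying knob up. Origin: centre of the heavy hub's underside; z up; x along the arm to the knob. Hub: cylinder 30 mm across, 31 high. Arm: bar 12 mm thick, axis at z = 22 mm. At x = 150 mm a foot 20 mm across (z 0 to 29) bears a wooden knob 30 mm across, top z = 74. Only hub and foot touch the board. Flat-sided swelling at the balance point, x = 55 mm.
- crank_balance (a point): Balance point of the crank: centre of the bar's flat-sided swelling (28 mm long, 14 mm wide between the flats, z = 14.5 to 29.5 mm above the crank's underside), 55 mm from the hub's axis along the arm, 22 mm above the underside. Axes as the crank's.
- mill: Hand coffee mill fixed on the worktop left or right of the hob: square wooden box 104 x 104 mm, 86 mm high; steel dome 88 mm across on it up to 126 mm; upright square spindle 10 mm wide up to 143 mm. Origin: centre of its underside; z up; the drawer with its small brass pull (reaching 65 mm from the axis, 36 mm up) is on the -x side.
- mill_spindle (a point): Centre of the flat top end (tip) of the mill's spindle, on the mill's axis 143 mm above its underside. Axes as the mill's.
- board: Wooden chopping board 220 x 331 mm, 17 mm thick, fixed flat on the hob's glass (which is at height 0; the worktop beside it is 6 mm lower). Origin: centre of its underside; long side along its y. (A tall cabinet stands at the right end of the worktop, beyond y = -0.6: keep the arm clear of it.)
- salt_box: Round wooden salt box 95 mm across, 75 mm high, loose, on the other side of the hob from the mill. Origin: centre of its underside. To be left alone.
- small_cup: White cup 76 mm across, 56 mm high, loose, on the worktop at the left. Origin: centre of its underside. To be left alone.
- garlic: Garlic bulb 60 mm across, 59 mm high, loose, on the hob behind the board. Origin: centre of its underside. To be left alone.

How it is judged:
By the outcome, as a careful person would: the job done as asked, in the order asked, and still so for the second after the job is handed in, while the arm keeps its last pose, push and grip.
It also fails if it takes over 43 s, if anything falls off the work surface, if the arm or the gripper's body presses on something with over 40 N, if the wrist force passes 120 N, or if a joint passes its speed limit or range.

## Working session

There is one attempt and no reset: what is moved stays moved. The work goes in short steps, Python scripts to look and compute and a tool call to move; the robot and the scene stay as the last step left them, time stands still between calls to the robot, and variables do not carry over. Pictures are saved under pics/ and viewed, at most 10 in all, crops included, and the job is handed in when it is done.

```bash
ls; mkdir -p pics
```

Run:
```python
from rig import manip, cam, get_state
import cv2,numpy as np
np.set_printoptions(precision=4,suppress=True)
s=get_state();print(s['clock'],s['position'],s['ee_rot'],s['width'])
for n in("scene","side"):
    d=cam.get_image(n);cv2.imwrite(f"pics/{n}0.png",d["img"][:,:,::-1]);print(n,d["camera_matrix"].tolist(),d["T"].tolist())
d=cam.get_image("wrist");print(d["camera_matrix"].tolist(),d["hand_eye"].tolist())
```

```text
pics
rig.py
0.0 [ 0.2215 -0.5301  0.2524] [-0.0009  0.9805  0.1966 -0.0001] 0.08576175760025541
scene [[441.23453530150255, 0.0, 292.0116890359174], [0.0, 441.23453530150255, 206.2753487459906], [0.0, 0.0, 1.0]] [[-0.5432477790958249, -0.4638164611461797, 0.6998257932352081, -0.39939558580914536], [-0.8394913252951244, 0.28849951621311865, -0.4604588406133953, 0.6976549591556513], [0.011668987174958283, -0.837640925167002, -0.5460966171142976, 0.8161817641160078], [0.0, 0.0, 0.0, 1.0]]
side [[414.1302223702165, 0.0, 278.93296603091585], [0.0, 414.1302223702165, 206.89109183564713], [0.0, 0.0, 1.0]] [[-0.8532249637296776, -0.1755603515224142, 0.49110663225191437, -0.12062707350530089], [-0.5213372151422221, 0.3135501615689671, -0.7936584934893768, 1.1286759306342689], [-0.014651599784434416, -0.9332014033173123, -0.3590549699842014, 0.5804152381936707], [0.0, 0.0, 0.0, 1.0]]
[[311.5130727224712, 0.0, 275.50905131343285], [0.0, 311.5130727224712, 206.53741134823605], [0.0, 0.0, 1.0]] [[-0.0002725591079606362, -0.9578436986592875, -0.2872897050891787, 0.07303151667378746], [0.9999993494407501, -0.0005792776988006195, 0.0009826267977055818, 0.002037110202317227], [-0.0011076234055691877, -0.2872892503663204, 0.9578432334126229, -0.11993330712827316], [0.0, 0.0, 0.0, 1.0]]
```

View pics/scene0.png

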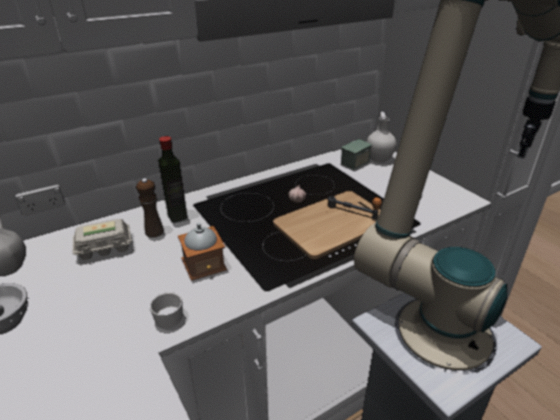

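View pics/side0.png

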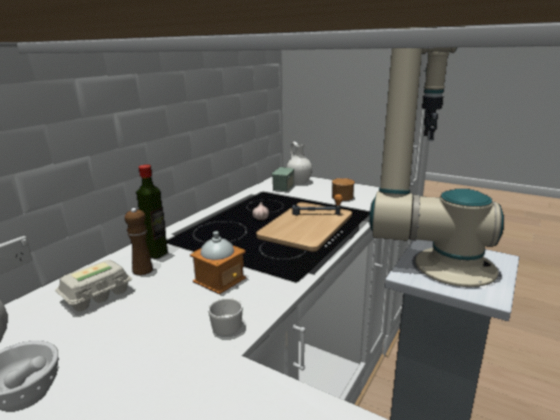

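The scene view shows the mill left of the hob at about (201,250) and the crank at the board's far end, with the hub near (332,203) and the knob near (377,203). The side view agrees. I'll enlarge both.

Run:
```python
import cv2,numpy as np
a=cv2.imread("pics/scene0.png");b=cv2.imread("pics/side0.png")
def c(i,x,y):return cv2.resize(i[y:y+60,x:x+80],(400,300),interpolation=cv2.INTER_CUBIC)
cv2.imwrite("pics/crop1.png",np.vstack([np.hstack([c(a,165,218),c(a,315,175)]),np.hstack([c(b,180,230),c(b,280,180)])]))
```

```text
(no output)
```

View pics/crop1.png

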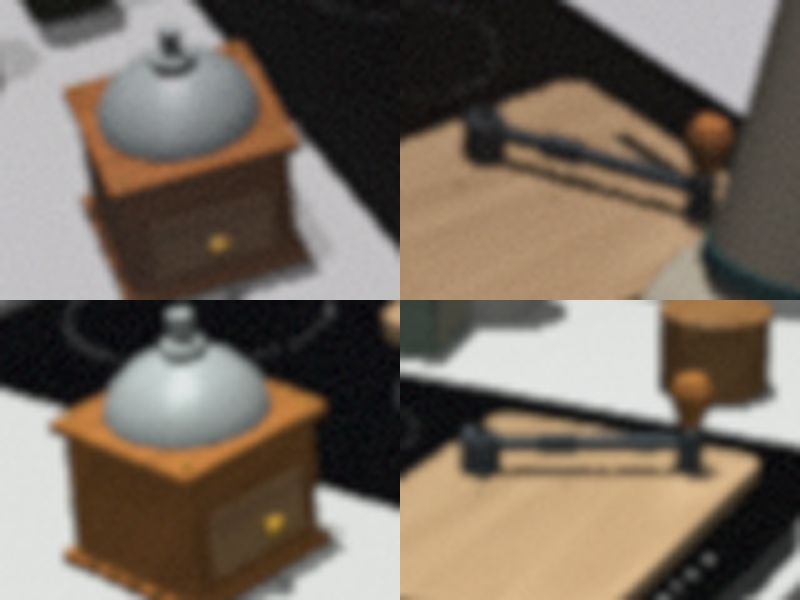

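The top row shows the scene view and the bottom row the side view, both 5x. In the scene crop the spindle tip is at (170,33), the pull at (218,243), the hub at (485,135), the swelling at (562,150) and the knob at (710,135). In the side crop they are at (179,312), (273,522), (480,450), (557,440) and (692,388).

Create h.py:
```python
import numpy as np
from rig import manip, cam, get_state
from scipy.optimize import least_squares
from scipy.spatial.transform import Rotation as R
np.set_printoptions(precision=4,suppress=True)
def rot(s):return R.from_quat(np.roll(s['ee_rot'],-1)).as_matrix()
def ray(K,T,p):
    K=np.array(K);T=np.array(T);d=T[:3,:3]@np.linalg.inv(K)@[p[0],p[1],1];return T[:3,3],d
def plane(K,T,p,z):
    o,d=ray(K,T,p);return o+d*(z-o[2])/d[2]
def tri(rs):
    A=0;b=0
    for o,d in rs:
        d=d/np.linalg.norm(d);P=np.eye(3)-np.outer(d,d);A=A+P;b=b+P@o
    return np.linalg.solve(A,b)
```

Run:
```python
from h import *
a=cam.get_image("scene");b=cam.get_image("side")
def c(u,v,x,y):return ((u+.5)/5-.5+x,(v+.5)/5-.5+y)
A=lambda p,m:(a["camera_matrix"],a["T"],c(p[0]-400*(m=='c'),p[1],*((165,218) if m=='m' else (315,175))))
B=lambda p,m:(b["camera_matrix"],b["T"],c(p[0]-400*(m=='c'),p[1]-300,*((180,230) if m=='m' else (280,180))))
for n,pa,pb,m,z in [("tip",(170,33),(179,312),'m',.137),("pull",(218,243),(273,522),'m',.03),("hub",(485,135),(480,450),'c',.0325),("bal",(562,150),(557,440),'c',.039),("knob",(710,135),(692,388),'c',.076),("foot",(700,195),(688,450),'c',.0315)]:
    print(n,tri([ray(*A(pa,m)),ray(*B(pb,m))]),plane(*A(pa,m),z),plane(*B(pb,m),z))
for p in [(68,95),(240,42),(297,147),(110,192)]:print(plane(*A(p,'m'),.08))
print()
for p in [(55,427),(185,478),(325,407)]:print(plane(*B(p,'m'),.08))
s=get_state();print(rot(s))
```

```text
tip [0.5377 0.3791 0.1328] [0.5286 0.3817 0.137 ] [0.5351 0.3835 0.137 ]
pull [0.4786 0.387  0.0308] [0.4793 0.3868 0.03  ] [0.4797 0.3858 0.03  ]
hub [ 0.564  -0.0932  0.0298] [ 0.5594 -0.0899  0.0325] [ 0.5619 -0.0886  0.0325]
bal [ 0.5128 -0.1163  0.0389] [ 0.5104 -0.115   0.039 ] [ 0.515  -0.1186  0.039 ]
knob [ 0.4305 -0.1645  0.0784] [ 0.4316 -0.1663  0.076 ] [ 0.4346 -0.1726  0.076 ]
foot [ 0.4327 -0.1657  0.0306] [ 0.4312 -0.1644  0.0315] [ 0.4323 -0.1642  0.0315]
[0.5812 0.4257 0.08  ]
[0.5772 0.325  0.08  ]
[0.4728 0.3392 0.08  ]
[0.4902 0.4374 0.08  ]

[0.5828 0.4324 0.08  ]
[0.489  0.4409 0.08  ]
[0.4738 0.3439 0.08  ]
[[ 0.9227  0.3855 -0.0002]
 [ 0.3855 -0.9227  0.0008]
 [ 0.0001 -0.0008 -1.    ]]
```

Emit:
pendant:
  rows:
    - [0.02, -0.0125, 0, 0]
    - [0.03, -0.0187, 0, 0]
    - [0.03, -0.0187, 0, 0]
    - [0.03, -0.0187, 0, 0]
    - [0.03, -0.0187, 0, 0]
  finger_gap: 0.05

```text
refused: rows[0]: [0.02, -0.0125, 0, 0] is not of type 'object' (schema: type "object"). Nothing was moved.
```

Nothing moved. I misread the format; it is a list of objects, one for each row. Resending.

Emit:
pendant:
  rows:
    - {"d":[0.02, -0.0125, 0]}
    - {"d":[0.03, -0.0187, 0]}
    - {"d":[0.03, -0.0187, 0]}
    - {"d":[0.03, -0.0187, 0]}
    - {"d":[0.03, -0.0187, 0]}
  finger_gap: 0.05

```text
clock: 0.67
position: [0.3177, -0.3947, 0.2532]
ee_rot: [-0.0, 0.981, 0.196, 0.0]
contact_force: [0.8, 0.4, 0.3]
width: 0.0502
gripper_force: 0.0
```

Emit:
pendant:
  rows:
    - {"d":[0.03, -0.0187, 0]}
    - {"d":[0.03, -0.0187, 0]}
    - {"d":[0.03, -0.0187, 0]}
    - {"d":[0.03, -0.0187, 0]}
    - {"d":[0.03, -0.0187, 0]}

```text
clock: 1.08
position: [0.4202, -0.2503, 0.2534]
ee_rot: [0.0, 0.981, 0.196, 0.0]
contact_force: [0.5, -0.8, 0.1]
width: 0.0503
gripper_force: 0.0
```

Emit:
pendant:
  rows:
    - {"d":[0.03, -0.0187, 0]}
    - {"d":[0.03, -0.0187, 0]}
    - {"d":[0.03, -0.0187, 0]}
    - {"d":[0.03, -0.0187, 0]}
    - {"d":[0.019, -0.012, 0]}

```text
clock: 1.5
position: [0.5158, -0.1154, 0.2533]
ee_rot: [-0.0, 0.98, 0.198, 0.001]
contact_force: [0.3, -0.0, 0.5]
width: 0.05
gripper_force: 0.0
```

Emit:
pendant:
  rows:
    - {"twist":-0.06}
    - {"twist":-0.064}
    - {}
    - {}

```text
clock: 1.83
position: [0.5143, -0.1181, 0.2532]
ee_rot: [-0.0, 0.967, 0.256, -0.0]
contact_force: [-0.2, 0.8, -0.4]
width: 0.0503
gripper_force: 0.0
```

Run:
```python
from h import *
import cv2
s=get_state();d=cam.get_image("wrist");cv2.imwrite("pics/w1.png",cv2.resize(d["img"][:,:,::-1],(800,600),interpolation=cv2.INTER_CUBIC))
T=np.eye(4);T[:3,:3]=rot(s);T[:3,3]=s['position'];np.save("T1.npy",T@np.array(d["hand_eye"]));np.save("K.npy",d["camera_matrix"])
print(s['clock'],s['position'],rot(s))
W=np.load("T1.npy");K=np.array(d["camera_matrix"])
for p in[(.562,-.091,.048),(.514,-.118,.0465),(.432,-.165,.091)]:
    q=K@(W[:3,:3].T@(np.array(p)-W[:3,3]));print(q[:2]/q[2]*800/560)
```

```text
1.8333 [ 0.5143 -0.1181  0.2532] [[ 0.8686  0.4956 -0.0003]
 [ 0.4956 -0.8686 -0.    ]
 [-0.0003 -0.0001 -1.    ]]
[390.4147 187.7127]
[390.1489 263.0142]
[390.3433 405.8882]
```

View pics/w1.png

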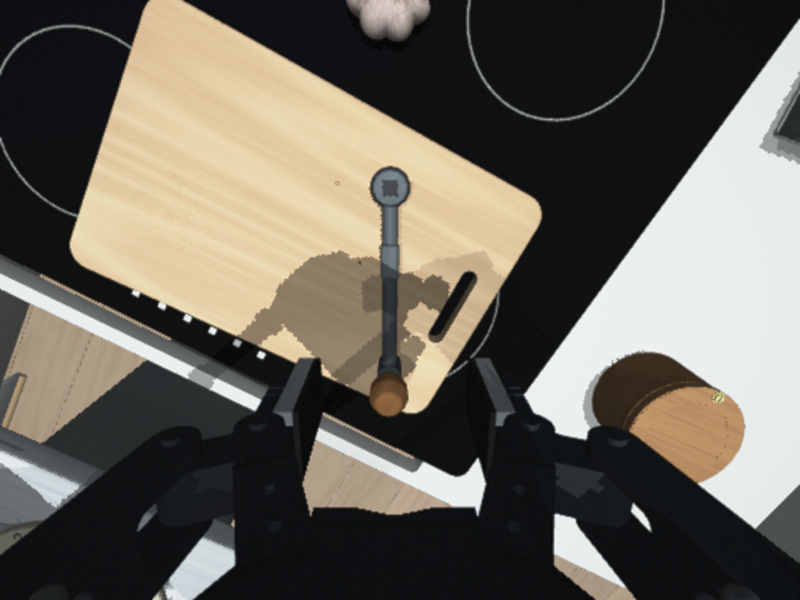

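The wrist view shows the hub at (390,186), the swelling at about (390,264) and the knob at (389,394). These match the predictions to about 1 px, and the arm lies along the tool's x. I'll descend.

Emit:
pendant:
  rows:
    - {"d":[0.001, 0, 0.03]}
    - {"d":[0, 0, 0.035]}
    - {"d":[0, 0, 0.035]}
    - {"d":[0, 0, 0.035]}
    - {"d":[0, 0, 0.03]}

```text
clock: 2.3
position: [0.5144, -0.1181, 0.0865]
ee_rot: [-0.0, 0.967, 0.256, -0.0]
contact_force: [-0.1, 0.3, -0.5]
width: 0.0501
gripper_force: 0.0
```

Emit:
pendant:
  rows:
    - {"d":[0, 0, 0.018]}
    - {"d":[0, 0, 0.012]}
    - {"d":[0, 0, 0.009]}
    - {"d":[0, 0, 0.005]}
    - {}

```text
clock: 2.72
position: [0.5148, -0.118, 0.0437]
ee_rot: [-0.0, 0.967, 0.256, -0.001]
contact_force: [-1.1, -0.2, -0.2]
width: 0.05
gripper_force: 0.0
```

Emit:
pendant:
  rows:
    - {}
    - {}

```text
clock: 2.88
position: [0.516, -0.1182, 0.0453]
ee_rot: [0.001, 0.966, 0.257, 0.001]
contact_force: [0.0, 0.4, 0.3]
width: 0.0501
gripper_force: 0.0
```

Emit:
pendant:
  rows:
    - {}
    - {}
    - {}
    - {}
    - {}
  finger_gap: 0
  force: 80

```text
clock: 3.3
position: [0.515, -0.1172, 0.0451]
ee_rot: [-0.0, 0.967, 0.257, 0.0]
contact_force: [-1.3, 2.2, 5.4]
width: 0.0124
gripper_force: 78.6
```

Emit:
pendant:
  rows:
    - {}
    - {}
    - {}

```text
clock: 3.55
position: [0.515, -0.1172, 0.0451]
ee_rot: [-0.0, 0.966, 0.257, 0.0]
contact_force: [-2.1, 1.9, 5.5]
width: 0.0126
gripper_force: 78.6
```

Run:
```python
from h import *
import cv2
d=cam.get_image("wrist");cv2.imwrite("pics/w2.png",d["img"][:,:,::-1])
```

```text
(no output)
```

View pics/w2.png

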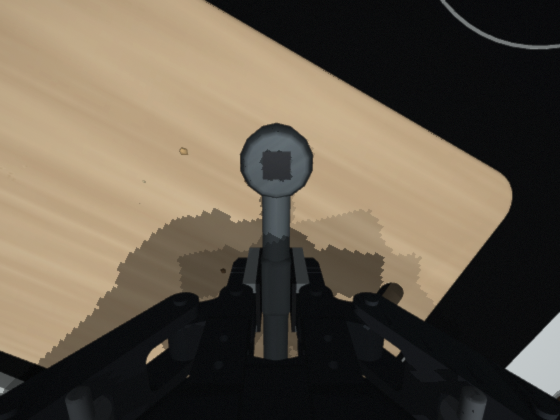

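The wrist view shows the crank between the pads, with the hub top centred at about (276.5,161). I'll check where along the arm the pads hold it.

Run:
```python
from h import *
s=get_state();T=np.eye(4);T[:3,:3]=rot(s);T[:3,3]=s['position']
d=cam.get_image("wrist");W=T@np.array(d["hand_eye"]);print(s['position'],s['contact_force'],s['moment'])
for p,z in[((276.5,161),.048),((277,165),.048)]:
    h=plane(d["camera_matrix"],W,p,z);print(h,T[:3,:3].T@(h-T[:3,3]))
```

```text
[ 0.515  -0.1172  0.0451] [-1.4537  1.1758  4.4983] [ 0.3503  0.2214 -0.0977]
[ 0.5644 -0.0918  0.048 ] [ 0.0555  0.0025 -0.0029]
[ 0.5632 -0.0928  0.048 ] [ 0.054   0.0027 -0.0029]
```

The hub is 55 mm from the TCP, so the pads are on the balance point. I'll lift straight up gently.

Emit:
pendant:
  rows:
    - {"d":[0, 0, -0.004]}
    - {"d":[0, 0, -0.008]}
    - {"d":[0, 0, -0.012]}
    - {"d":[0, 0, -0.015]}
    - {"d":[0, 0, -0.02]}

```text
clock: 4.07
position: [0.5141, -0.1175, 0.103]
ee_rot: [-0.001, 0.966, 0.257, -0.001]
contact_force: [-0.2, -0.5, -3.5]
width: 0.0119
gripper_force: 78.1
```

Emit:
pendant:
  rows:
    - {"d":[0, 0, -0.02]}
    - {"d":[0, 0, -0.03]}
    - {"d":[0, 0, -0.03]}
    - {"d":[0, 0, -0.03]}
    - {"d":[0, 0, -0.03]}

```text
clock: 4.48
position: [0.5145, -0.1177, 0.2449]
ee_rot: [0.0, 0.966, 0.257, -0.0]
contact_force: [0.0, -0.3, -4.3]
width: 0.0128
gripper_force: 78.1
```

Emit:
pendant:
  rows:
    - {"d":[0, 0, -0.03]}
    - {"d":[0, 0, -0.02]}
    - {}
    - {}
    - {}

```text
clock: 4.9
position: [0.5141, -0.1174, 0.2916]
ee_rot: [-0.001, 0.966, 0.257, -0.001]
contact_force: [0.3, -0.3, -3.2]
width: 0.0126
gripper_force: 78.3
```

Run:
```python
from h import *
import cv2
s=get_state();print(s['position'],s['contact_force'],s['moment'],s['width'],rot(s))
a,b,w=[cv2.resize(cam.get_image(n)["img"][:,:,::-1][sl],(400,300),interpolation=cv2.INTER_CUBIC) for n,sl in (("scene",np.s_[110:230,300:460]),("side",np.s_[110:230,240:400]),("wrist",np.s_[:]))]
cv2.imwrite("pics/l1.png",np.vstack([np.hstack([a,b]),np.hstack([w,w*0])]))
```

```text
[ 0.5141 -0.1174  0.2916] [ 0.2838 -0.2777 -3.2   ] [0.006  0.006  0.0077] 0.012648673618514262 [[ 0.8679  0.4967 -0.0031]
 [ 0.4967 -0.8679  0.001 ]
 [-0.0022 -0.0024 -1.    ]]
```

View pics/l1.png

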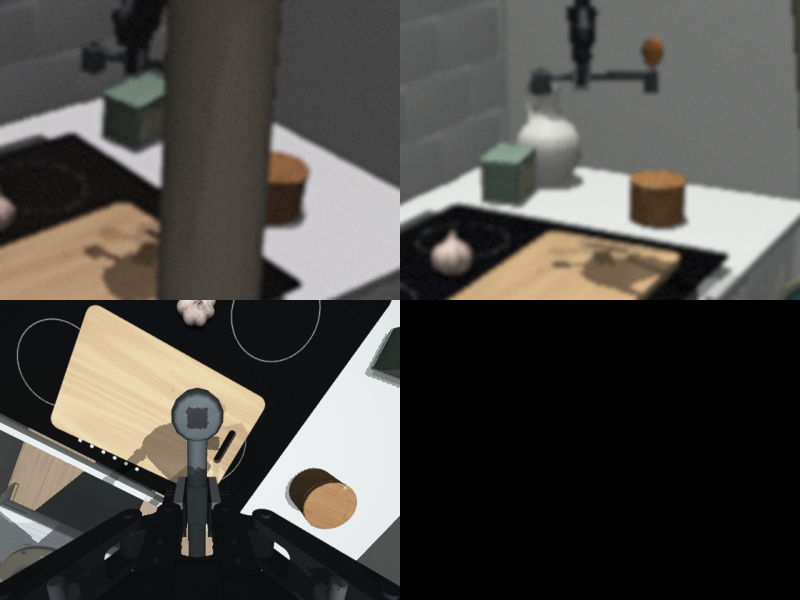

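The crank is lifted level: the residual moment is about 0 and the bar is horizontal in the side view at (540–655, 78). Next I'll turn it and carry it to just short of the mill.

Emit:
pendant:
  rows:
    - {"twist":0.06}
    - {"twist":0.12}
    - {"twist":0.12}
    - {"twist":0.12}
    - {"twist":0.12}
  force: 100

```text
clock: 5.47
position: [0.5147, -0.1176, 0.2917]
ee_rot: [-0.0, 1.0, -0.013, -0.001]
contact_force: [-0.5, -0.5, -3.7]
width: 0.0121
gripper_force: 102.1
```

Emit:
pendant:
  rows:
    - {"twist":0.08}
    - {"d":[-0.002, -0.01, 0], "twist":0.025}
    - {"d":[-0.004, -0.02, 0]}
    - {"d":[-0.007, -0.03, 0]}
    - {"d":[-0.008, -0.035, 0]}

```text
clock: 5.88
position: [0.5057, -0.0211, 0.2917]
ee_rot: [0.0, 0.998, -0.064, -0.001]
contact_force: [0.5, 0.0, -3.8]
width: 0.0118
gripper_force: 102.1
```

Emit:
pendant:
  rows:
    - {"d":[-0.008, -0.035, 0]}
    - {"d":[-0.008, -0.035, 0]}
    - {"d":[-0.008, -0.035, 0]}
    - {"d":[-0.008, -0.035, 0]}
    - {"d":[-0.008, -0.035, 0]}

```text
clock: 6.3
position: [0.4871, 0.1593, 0.2919]
ee_rot: [0.0, 0.998, -0.063, -0.001]
contact_force: [1.4, 0.4, -3.3]
width: 0.0115
gripper_force: 102.1
```

Emit:
pendant:
  rows:
    - {"d":[-0.008, -0.035, 0]}
    - {"d":[-0.008, -0.035, 0]}
    - {"d":[-0.008, -0.03, 0]}
    - {"d":[-0.004, -0.015, 0]}
    - {}

```text
clock: 6.72
position: [0.4735, 0.2789, 0.2915]
ee_rot: [-0.001, 0.998, -0.06, -0.002]
contact_force: [0.0, -0.6, -3.2]
width: 0.012
gripper_force: 102.1
```

Emit:
pendant:
  rows:
    - {}
    - {}
    - {}

```text
clock: 6.97
position: [0.4748, 0.2742, 0.2927]
ee_rot: [0.001, 0.998, -0.063, -0.0]
contact_force: [0.4, -0.9, -3.3]
width: 0.012
gripper_force: 102.1
```

Run:
```python
from h import *
import cv2
s=get_state();d=cam.get_image("wrist");cv2.imwrite("pics/w3.png",cv2.resize(d["img"][:,:,::-1],(800,600),interpolation=cv2.INTER_CUBIC))
T=np.eye(4);T[:3,:3]=rot(s);T[:3,3]=s['position'];np.save("T3.npy",T@np.array(d["hand_eye"]))
print(s['clock'],s['position'],rot(s))
W=np.load("T3.npy");K=np.array(d["camera_matrix"])
for p in[(.535,.381,.137)]:
    q=K@(W[:3,:3].T@(np.array(p)-W[:3,3]));print(q[:2]/q[2]*800/560)
```

```text
6.9667 [0.4748 0.2742 0.2927] [[ 0.992  -0.126  -0.0009]
 [-0.126  -0.992  -0.0012]
 [-0.0008  0.0013 -1.    ]]
[203.8624 209.185 ]
```

View pics/w3.png

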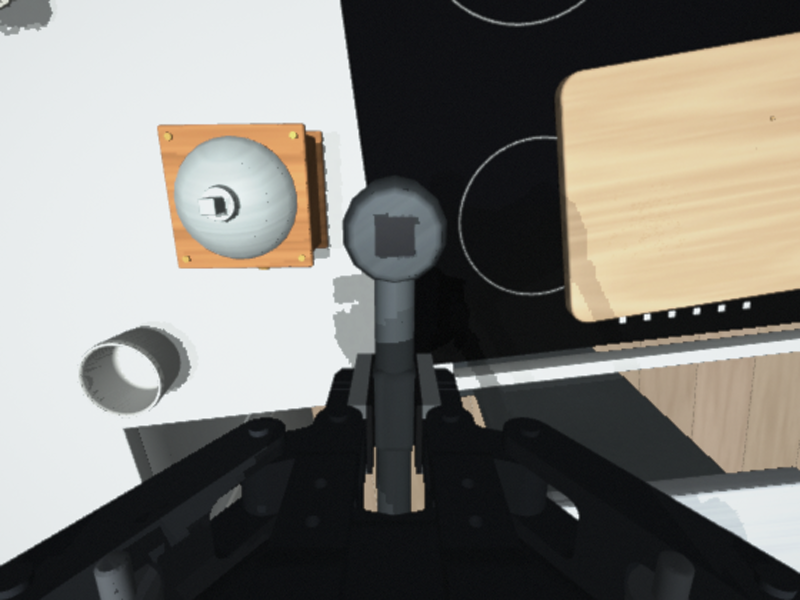

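The spindle tip is at about (208,206). The lid corners are at (158,125), (305,124), (312,267) and (180,268), and the held hub's top centre is at (395,230).

Run:
```python
from h import *
K=np.load("K.npy");W=np.load("T3.npy");f=lambda u,v,z:plane(K,W,((u+.5)*.7-.5,(v+.5)*.7-.5),z)
print("tip",f(208,206,.137))
L=np.array([f(*p,.08) for p in[(158,125),(305,124),(312,267),(180,268)]]);print(L,L.mean(0))
for i,j in[(0,3),(1,2),(1,0),(2,3)]:
    v=L[j]-L[i];print(np.linalg.norm(v),np.degrees(np.arctan2(v[1],v[0]))%360)
s=get_state();h=f(395,230,s['position'][2]+.003);print("hub",h,rot(s).T@(h-s['position']))
```

```text
tip [0.5367 0.3781 0.137 ]
[[0.5932 0.4229 0.08  ]
 [0.5809 0.3208 0.08  ]
 [0.4794 0.3343 0.08  ]
 [0.4914 0.4346 0.08  ]] [0.5362 0.3782 0.08  ]
0.1025091804155977 173.42579867107278
0.10244008818452081 172.45309322241843
0.10277406582645973 83.11782918824929
0.1010346347994124 83.16008065427184
hub [0.531  0.2647 0.2959] [ 0.0569  0.0022 -0.003 ]
```

Emit:
pendant:
  rows:
    - {"d":[-0.001, -0.013, 0]}
    - {"d":[-0.002, -0.025, 0]}
    - {"d":[-0.002, -0.03, 0]}
    - {"d":[-0.002, -0.028, 0]}
    - {"d":[-0.0018, -0.0171, 0], "twist":-0.004}

```text
clock: 7.43
position: [0.4807, 0.3914, 0.2932]
ee_rot: [-0.001, 0.998, -0.061, 0.0]
contact_force: [-0.7, -0.7, -4.8]
width: 0.0119
gripper_force: 102.1
```

Emit:
pendant:
  rows:
    - {}
    - {"d":[0, 0, 0.015]}
    - {"d":[0, 0, 0.025]}
    - {"d":[0, 0, 0.025]}
    - {"d":[0, 0, 0.015]}

```text
clock: 7.85
position: [0.4793, 0.3874, 0.2107]
ee_rot: [0.001, 0.998, -0.061, -0.001]
contact_force: [-0.1, 0.7, -3.8]
width: 0.0116
gripper_force: 102.2
```

Emit:
pendant:
  rows:
    - {"d":[0, 0, 0.01]}
    - {"d":[0, 0, 0.008]}
    - {}
    - {}
    - {}

```text
clock: 8.27
position: [0.481, 0.389, 0.1966]
ee_rot: [-0.001, 0.998, -0.061, 0.001]
contact_force: [0.5, 0.3, -3.2]
width: 0.0118
gripper_force: 102.2
```

Run:
```python
from h import *
import cv2
s=get_state();print(s['clock'],s['position'],s['contact_force'],s['moment'],rot(s),(np.array(s['position'])+rot(s)@[.055,0,.028]))
a,b=[cv2.resize(cam.get_image(n)["img"][:,:,::-1][sl],(400,600),interpolation=cv2.INTER_CUBIC) for n,sl in (("scene",np.s_[175:295,160:240]),("side",np.s_[190:310,185:265]))]
cv2.imwrite("pics/f1.png",np.hstack([a,b]))
```

```text
8.2667 [0.481  0.389  0.1966] [ 0.5263  0.3483 -3.2071] [-0.0037 -0.0471 -0.0198] [[ 0.9926 -0.1211  0.0022]
 [-0.1211 -0.9926  0.0013]
 [ 0.002  -0.0016 -1.    ]] [0.5356 0.3824 0.1687]
```

View pics/f1.png

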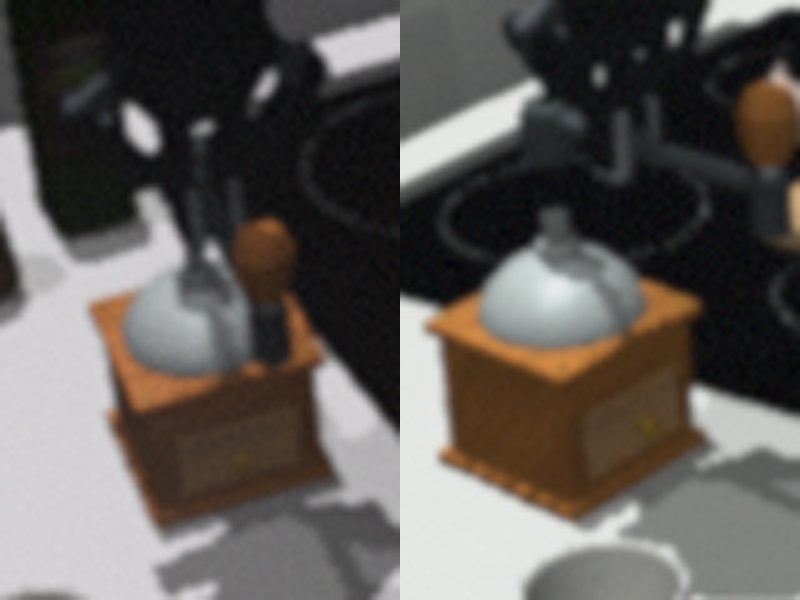

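In the side crop the hub's underside is at about (553,160), directly over the spindle tip at (555,210), and the knob hangs over the drawer side. I'll go a little lower, then make a final check.

Emit:
pendant:
  rows:
    - {"d":[0, 0, 0.003]}
    - {"d":[0, 0, 0.002]}
    - {}
    - {}
    - {}

```text
clock: 8.78
position: [0.4801, 0.3886, 0.1902]
ee_rot: [0.0, 0.998, -0.061, -0.0]
contact_force: [0.9, -0.3, -3.1]
width: 0.0118
gripper_force: 102.2
```

Emit:
pendant:
  rows:
    - {}
    - {}
    - {}
    - {}
    - {}

```text
clock: 9.2
position: [0.4801, 0.3886, 0.1903]
ee_rot: [0.0, 0.998, -0.061, 0.0]
contact_force: [-0.5, -0.6, -4.3]
width: 0.0124
gripper_force: 102.2
```

Run:
```python
from h import *
import cv2
b=cam.get_image("side");P=[];Q=[]
for i in range(8):
    s=get_state();P.append(s['position']);Q.append(rot(s));w=cam.get_image("wrist")
p=np.mean(P,0);M=np.mean(Q,0);print(s['clock'],p,np.std(P,0),M[:,0],M[:,2],s['qd'])
def pr(d,T,x):
    q=np.array(d["camera_matrix"])@(T[:3,:3].T@(np.array(x)-T[:3,3]));return q[:2]/q[2]
T=np.array(b["T"])
for n,x in (("hubbot",p+M@[.055,0,.028]),("hubtop",p+M@[.055,0,-.003]),("knob",p+M@[-.095,0,-.03]),("tip",(.535,.380,.137))):
    print(n,x,((pr(b,T,x)-[185,190]+.5)*5-.5))
a=cv2.resize(b["img"][:,:,::-1][190:310,185:265],(400,600),interpolation=cv2.INTER_CUBIC)
c=cv2.resize(w["img"][:,:,::-1][60:360,180:380],(400,600),interpolation=cv2.INTER_CUBIC)
cv2.imwrite("pics/f2.png",np.hstack([a,c]))
```

```text
9.6 [0.4801 0.3886 0.1903] [0. 0. 0.] [ 0.9927 -0.1209  0.    ] [ 0.     -0.0001 -1.    ] [-0.0017 -0.0009  0.0006  0.0009  0.0003  0.0001]
hubbot [0.5347 0.382  0.1623] [153.1695 166.2623]
hubtop [0.5347 0.382  0.1933] [148.9098 110.247 ]
knob [0.3858 0.4001 0.2203] [369.8566 127.0376]
tip (0.535, 0.38, 0.137) [158.6024 209.5835]
```

View pics/f2.png

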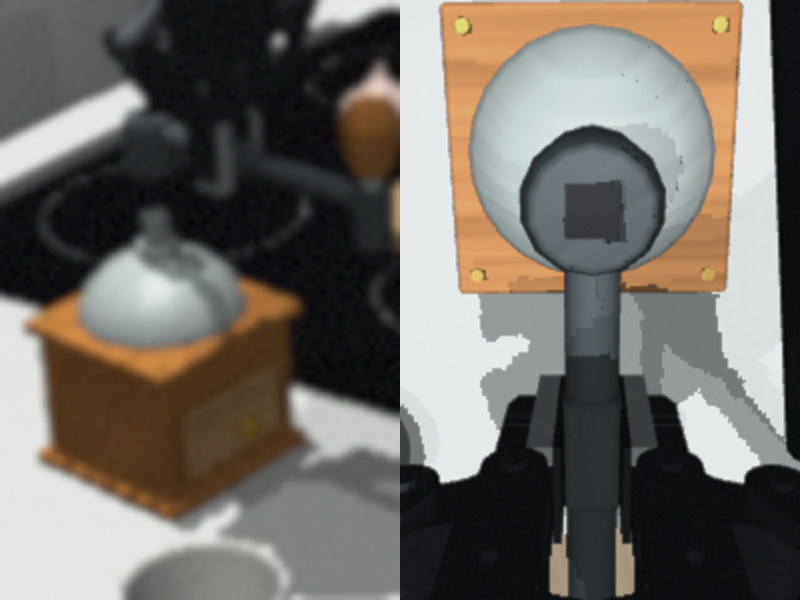

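The hub sits over the dome centre laterally: the hub is at (593,201) and the lid's mid-line at 591–593. I'll check the offset along the arm numerically.

Run:
```python
from h import *
s=get_state();d=cam.get_image("wrist");T=np.eye(4);T[:3,:3]=rot(s);T[:3,3]=s['position'];W=T@np.array(d["hand_eye"])
f=lambda u,v,z:T[:3,:3].T@(plane(d["camera_matrix"],W,((u-400+.5)/2-.5+180,(v+.5)/2-.5+60),z)-T[:3,3])
print("hub",f(593,200,.1933))
L=np.array([f(*p,.08) for p in[(440,3),(742,3),(726,292),(460,292)]]);print(L,L.mean(0))
for i,j in[(0,3),(1,2)]:
    v=T[:3,:3]@(L[j]-L[i]);print(np.degrees(np.arctan2(v[1],v[0])))
L=np.array([f(*p,.08) for p in[(462,25),(721,24),(708,274),(477,275)]]);print("screws",L.mean(0))
```

```text
hub [ 0.0574  0.0022 -0.003 ]
[[ 0.1078 -0.0492  0.1103]
 [ 0.1078  0.053   0.1103]
 [ 0.0058  0.0539  0.1103]
 [ 0.0058 -0.0486  0.1103]] [0.0568 0.0023 0.1103]
173.374654856212
173.546642087697
screws [0.0569 0.0022 0.1103]
```

```bash
python3 -c "
from rig import manip, cam, get_state
print(manip.sign_off())"
```

```text
the job is handed in; nothing more can be done
None
```

I've handed the job in with the arm holding the crank level and still by its balance point: by my measurements the hub is centred within about 1 mm of the spindle axis and about 25 mm above its tip, and the arm points straight out over the drawer side; no verdict came back.

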